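# Catch a batch of corks and wait with it above the balance pan

## Robot

A 7-joint arm with a two-finger parallel gripper is mounted at the origin on a cart in front of the work surface, level with it; the furniture and walls round the work are solid. World frame = base frame: x ahead of the robot, y to its left, z up, the work surface at z = 0. Lengths are in m, angles in rad, forces in N, time in s.
With the tool pointing down it reaches from about 0.425 to 0.925 m from the base axis. Payload 6.8 kg.
Tool frame: the origin (TCP) lies at the very end of the fingers, on their centre line; the grasp point (between the pads) lies 19 mm behind it; z points along the fingers, y is the line along which they close (so a half turn about z gives the same grasp; the last joint's range is limited). The gripper opens to 85 mm and grips with 20 to 120 N. Pads are 22 mm wide; open, the fingers measure 114 mm over their backs; the gripper's body (76 mm by 85 mm) begins 54 mm behind the grasp point. The pads swing forward as they close: fully open they stand 13 mm farther back than shut.
Start: joints at [0.998, 0.477, 0.022, 1.555, -0.011, 1.109, -0.083], TCP at [0.303, -0.603, 0.231] pointing down, gripper open.
Joint ranges: [-2.96, 2.96], [-0.34, 2.1], [-1.41, 1.46], [0.24, 2.44], [-1.37, 4.51], [0.17, 1.92], [-2.96, 2.96]. Speed limits (rad/s): [2.39, 2.39, 3.14, 3.14, 3.14, 3.14, 3.14].

## Interface

Orientations are given as a unit quaternion [w, x, y, z].
In Python, from station import * gives the robot as it stands.
- The arm moves only by the tool jog_arm, never from a script. Its argument "moves" is one flat list of numbers, 7 for each row, row after row: the shift along the tool's x, y, z normalised to -1 to 1, where 1 is 20 mm, then the turn, a rotation vector about the tool's x, y, z normalised to -1 to 1, where 1 is 4 degrees, then the opening, from 0 (shut) to 1 (fully open). In form: [x, y, z, rx, ry, rz, claw, x, y, z, rx, ry, rz, claw, ...]. A call has exactly 8 rows; each row shifts and turns the commanded pose from where the row before left it, along the tool's axes as they then stand; what a row does not reach is not made up. A row lasts 1/12 s, in which the tool goes at most 41.7 mm and 7.16 degrees, less where a joint would pass 70% of its speed; a pose out of reach is approached as far as the arm can. A call with a number of a shift or a turn outside -1 to 1 is refused whole. A call with a gripper value outside its range is refused whole. The fingers move at their own pace and stop on an object; "grip_force" is the grip in N (left out, the last holds). Time passes only in rows, so rows that do not move let the fingers close, or fill a call up. It gives the time, the measured TCP pose, the force, the opening and the grip force at its end, in the units of the state.
- get_obs(): the state, without advancing time (a new reading comes with each control period).
- read_camera(name): name is "side" or "top" or "wrist"; returns a dict with "color" (384x512x3 uint8, blue, green, red), "fx", "fy", "cx", "cy" (pixels), "rvec" (rotation vector, rad) and "tvec" (3), from world to camera coordinates, as OpenCV has them. Camera axes: x right, y down, z forward; pixel columns grow to the right and rows downward; lengths in m; the calibration is good to about 2 mm. A picture is of the moment at which its call begins. There is no depth.
- hand_in(): hands the job in; it is judged then, once.
The state is a dict: "t": time; "q": joint angles; "joint_vel": joint speeds; "joint_torque": joint torques, N m; "eef_pos": TCP position; "tool_rot": TCP orientation; "contact_force": force on the tool from outside, world axes, zero at the start; "torque": the same for the moment, N m; "gripper_width": opening from 0.0 (shut) to 1.0 (fully open); "grasp_force": force on a finger pad.
Only numpy, scipy, OpenCV 4.12 (cv2) and the standard library are available. Lean on these libraries where they do the work, as an engineer would, in place of code of your own. Each camera call takes 0.05 s, during which the arm holds its last target. There are 200 camera calls.

## Task

Pick up the weighing scoop by its blue grip and, holding it under the mouth of the steel chute, push the orange paddle back with the scoop's front so that the gate lifts and all three corks slide into the scoop. Carry it over the standing vials and the mug without disturbing them, and lower it inside the balance's clear draught screen until it hovers about a centimetre above the steel pan: level, centred on the pan and square to it, with the grip pointing out over the low front sill towards the display. The balance is still zeroing, so nothing may touch any part of it; the job finishes there, with the robot still holding the scoop in the air.

Things in the scene. Friction and masses are not known exactly. Their poses are not given: they have to be found in the camera images.
- scoop: loose aluminium weighing scoop, about 60 g empty: open rectangular tub 100 (its x) x 84 (its y) x 42 mm tall, walls 3 mm (a 5 mm rolled bead at the rim is for looks), with a straight blue grip on its -x side. Origin at the centre of the tub's underside; +x points from the grip to the tub's front, z up
- scoop_grip (a point): middle of the scoop's blue grip, 84 mm behind the tub's centre and 33 mm above its underside; the grip is a bar 14 mm thick (scoop y), 26 mm tall (20 to 46 mm above the underside) and 64 mm long (scoop x, from -50 to -114 mm): pinch it across its thickness from above
- dispenser: fixed cork dispenser: open steel chute 40 mm wide inside, 34 mm deep, sloping 36 degrees down towards its front, on grey legs; base plate 145 x 90 mm, 10 mm tall, its front edge 52 mm before the origin. Origin on the desk under the base; -x is the front, out of which the corks slide; z up. The chute's top end is 75 mm behind the origin and 260 mm high
- chute_lip (a point): middle of the lower edge of the chute floor, 75 mm before the dispenser's origin and 125 mm above the desk; axes as the dispenser's. Corks leave it towards the front and downwards at 0.5 to 1 m/s and land within about 80 mm in front of it
- paddle_face (a point): middle of the front face of the orange paddle that hangs below the lip, 66 mm wide and 52 mm tall; with the gate shut it stands upright 8 mm in front of the lip and 40 mm below it (its lower edge 66 mm below the lip, its upper edge 14 mm below). Moves with the gate
- gate (a joint): the orange rocker of paddle and gate blade, hinged 22 mm above the lip across the chute; 0 = shut, 0.75 rad = stop. Pushing the paddle back (dispenser +x) opens it; at about 0.55 rad the corks pass under the blade. A light spring (1 to 3 N at the paddle) shuts it
- cork_1: loose tapered cork, 27 mm across, 24 mm tall, 11 to 17 g, waiting in the chute behind the gate; origin at the centre of its underside
- cork_2: second cork, the same, behind the first
- cork_3: third cork, the same, last in the chute
- balance: fixed white balance 200 (x) x 152 (y) mm, housing 46 mm tall, display in front (-x). Origin on the desk under its centre. Round the pan a clear screen with black edges, open above: side walls 64 mm to either side of the pan's centre (125 mm apart inside), back wall 62 mm behind it, all rising 56 mm above the pan; front sill 56 mm before it, rising 14 mm above the pan
- pan (a point): centre of the top of the balance's square steel pan (108 x 110 mm), 30 mm behind the balance's origin and 58 mm above the desk; axes as the balance's: -x is the front, z up
- vial_black: loose glass vial standing upright, black screw cap, 22 mm across, 62 mm tall; origin at the centre of its underside
- vial_red: loose glass vial standing upright, red screw cap, 22 mm across, 56 mm tall; origin at the centre of its underside
- vial_white: loose glass vial standing upright, white screw cap, 22 mm across, 62 mm tall; origin at the centre of its underside
- vial_blue: loose glass vial standing upright, blue screw cap, 22 mm across, 56 mm tall; origin at the centre of its underside
- mug: loose blue and white mug with a handle, 78 mm across, 92 mm tall, standing; origin on its underside, 16 mm from the cup's axis towards the handle (the handle is on its -y side)

How it is judged:
By the outcome, as a careful person would: the job done as asked, in the order asked, and still so for the second after the job is handed in, while the arm keeps its last pose, push and grip.
It also fails if it takes over 45 s, if anything falls off the work surface, if the arm or the gripper's body presses on something with over 40 N, if the wrist force passes 120 N, or if a joint passes its speed limit or range.

## Working session

There is one attempt and no reset: what is moved stays moved. The work goes in short steps, Python scripts to look and compute and a tool call to move; the robot and the scene stay as the last step left them, time stands still between calls to the robot, and variables do not carry over. Pictures are saved under pics/ and viewed, at most 10 in all, crops included, and the job is handed in when it is done.

Besides the shell and the picture viewer there is one more tool, called after "Emit:" as name(argument=value, ...) on one line, values as JSON. jog_arm: Moves the arm, as the interface text tells. Scaled input: -1 to 1 covers 20 mm each way for a shift and 4 degrees each way for a turn. Its arguments: {"type":"object","properties":{"moves":{"type":"array"},"grip_force":{"type":"number"}},"required":["moves"]}

```bash
mkdir -p pics; ls; python3 - <<'E'
from station import *
import cv2,numpy as np,pickle
o=get_obs();print({k:np.round(v,3) for k,v in o.items()})
ims={}
for n in("side","top","wrist"):
    c=read_camera(n);ims[n]=c
    cv2.imwrite(f"pics/{n}0.png",c["color"])
    R=cv2.Rodrigues(np.array(c["rvec"]))[0];print(n,c["fx"],c["fy"],c["cx"],c["cy"],np.round(-R.T@np.array(c["tvec"]).ravel(),3),np.round(R[2],2))
pickle.dump(ims,open("i0.pkl","wb"))
E
```

```text
pics
{'t': np.float64(0.0), 'q': array([ 0.998,  0.478,  0.022,  1.556, -0.012,  1.109, -0.083]), 'joint_vel': array([ 0.001,  0.001,  0.001,  0.001, -0.001, -0.   ,  0.001]), 'joint_torque': array([ 0.0000e+00, -5.9645e+01,  1.6080e+00, -2.8120e+01,  1.2000e-02,
        9.0000e-03,  0.0000e+00]), 'eef_pos': array([ 0.302, -0.603,  0.23 ]), 'tool_rot': array([-0.001,  0.973,  0.23 , -0.   ]), 'contact_force': array([-0.401, -0.174,  0.113]), 'torque': array([ 0.038, -0.009,  0.062]), 'grasp_force': np.float64(0.0), 'gripper_width': np.float64(0.998)}
side 448.807273624141 448.807273624141 265.1533185101075 198.60567669614713 [0.192 0.776 0.541] [ 0.38 -0.81 -0.45]
top 368.0405816269175 368.0405816269175 256.365140917404 189.80710978228888 [0.367 0.042 0.975] [ 0.21  0.01 -0.98]
wrist 304.68690380637844 304.68690380637844 255.96217656184098 192.91834535716518 [ 0.365 -0.572  0.375] [-0.25 -0.12 -0.96]
```

View pics/side0.png

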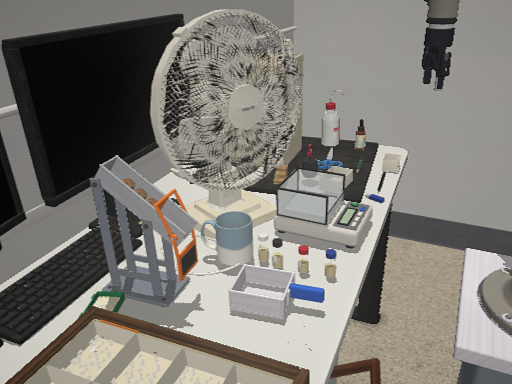

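View pics/top0.png

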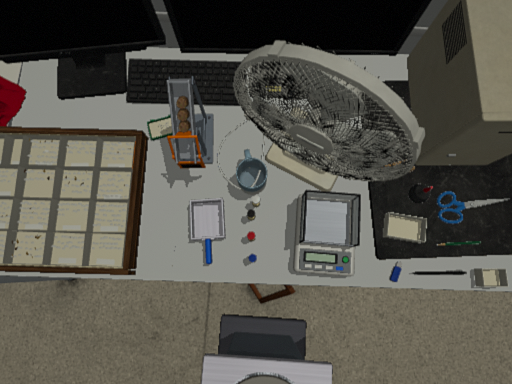

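The side view shows the dispenser at left with its orange paddle near (187,250), and the scoop tub at (262,290) with its blue grip at (307,293). The vials are at (263–331,250), the mug at (233,240) and the balance at (325,210). In the top view the scoop is at (207,220) with its grip at (208,250), the dispenser paddle at (185,150), the balance at (328,230), and the vials at (253,202), (251,214), (251,236) and (253,258).

```bash
cat > h.py <<'E'
import cv2,numpy as np,pickle
from station import *
def RT(c): return cv2.Rodrigues(np.array(c["rvec"],float))[0],np.array(c["tvec"],float).ravel()
def ray(c,uv):
    R,t=RT(c);d=R.T@np.array([(uv[0]-c["cx"])/c["fx"],(uv[1]-c["cy"])/c["fy"],1.]);return -R.T@t,d/np.linalg.norm(d)
def onz(c,uv,z):
    o,d=ray(c,uv);return o+d*(z-o[2])/d[2]
def tri(*cu):
    A=np.zeros((3,3));b=np.zeros(3);rs=[ray(c,u) for c,u in cu]
    for o,d in rs:
        P=np.eye(3)-np.outer(d,d);A+=P;b+=P@o
    x=np.linalg.solve(A,b);return x,max(np.linalg.norm((np.eye(3)-np.outer(d,d))@(x-o)) for o,d in rs)
def proj(c,p):
    R,t=RT(c);q=R@np.asarray(p,float)+t;return np.array([c["fx"]*q[0]/q[2]+c["cx"],c["fy"]*q[1]/q[2]+c["cy"]])
def blobs(c,lo,hi,roi=None,amin=15):
    m=cv2.inRange(cv2.cvtColor(c["color"],cv2.COLOR_BGR2HSV),np.array(lo),np.array(hi))
    if roi: k=np.zeros_like(m);x0,y0,x1,y1=roi;k[y0:y1,x0:x1]=255;m&=k
    n,l,s,ce=cv2.connectedComponentsWithStats(m)
    return [(s[i,4],np.round(ce[i],1),cv2.minAreaRect(np.argwhere(l==i)[:,::-1].astype(np.float32))) for i in range(1,n) if s[i,4]>=amin]
E
python3 - <<'E'
from h import *
I=pickle.load(open("i0.pkl","rb"))
for n in("top","side"):
    for nm,lo,hi in(("blue",(105,150,60),(125,255,255)),("orange",(5,170,100),(18,255,255)),("red",(0,170,80),(4,255,255))):
        for b in blobs(I[n],lo,hi): print(n,nm,b[0],b[1],np.round(b[2][0],1),np.round(b[2][1],1),round(b[2][2],1), np.round(onz(I[n],b[1],.05),3))
for n,r in(("top",(140,60,380,290)),("side",(80,140,400,330))):
    x0,y0,x1,y1=r;im=I[n]["color"][y0:y1,x0:x1];s=min(800/im.shape[1],600/im.shape[0]);print(n,s)
    cv2.imwrite(f"pics/{n}crop.png",cv2.resize(im,None,fx=s,fy=s,interpolation=cv2.INTER_CUBIC))
E
```

```text
top blue 129 [207.9 250.7] [207.9 251. ] [24.1  5.2] 87.1 [0.403 0.164 0.05 ]
top blue 39 [252.1 257.9] [252.3 257.8] [5.7 6.4] 45.0 [0.393 0.054 0.05 ]
top blue 21 [339. 268.] [339. 268.] [2. 6.] 90.0 [ 0.383 -0.161  0.05 ]
top blue 85 [395.2 273.5] [395.2 273.6] [ 6.  14.3] 20.0 [ 0.379 -0.299  0.05 ]
top orange 202 [183.3 140.3] [183.7 146. ] [29.6 29.2] 78.7 [0.686 0.257 0.05 ]
top orange 28 [185.6 161.6] [185.9 161.5] [ 1.9 14. ] 85.9 [0.628 0.244 0.05 ]
side blue 82 [327.9 163.3] [329.1 163.5] [ 7.6 21.7] 83.3 [ 0.537 -0.389  0.05 ]
side blue 56 [376.3 198. ] [376.4 198. ] [13.3  4.1] 18.4 [ 0.361 -0.218  0.05 ]
side blue 446 [306.7 292.5] [306.1 292.4] [35.5 13.3] 9.5 [0.394 0.188 0.05 ]
side orange 499 [174.7 232.4] [178.9 233.8] [87.8 28.5] 70.6 [0.723 0.107 0.05 ]
side orange 87 [119.5 325.8] [119.6 325.8] [38.9  2.2] 17.1 [0.637 0.381 0.05 ]
top 2.608695652173913
side 2.5
```

View pics/topcrop.png

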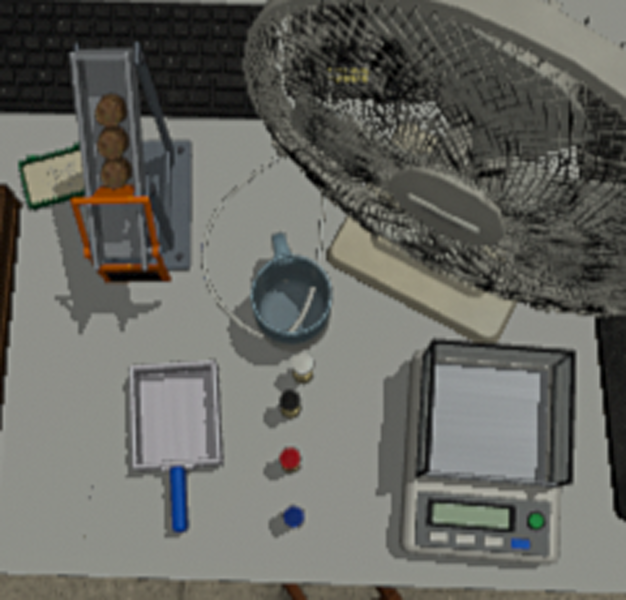

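View pics/sidecrop.png

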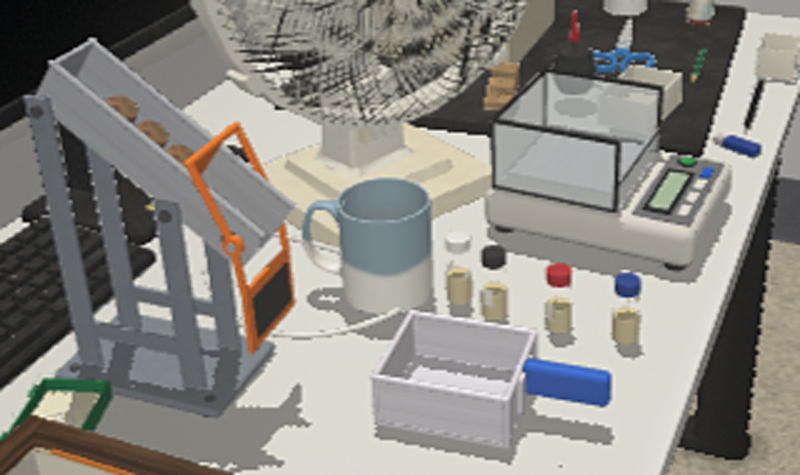

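The top crop shows the tub rim corners at about (128,366), (217,360), (220,464) and (133,470), the orange rocker at (75–168,195–280), and the mug rim centred at (290,298). The screen top is at about (430,342)–(575,352), with the housing below it. The side crop shows the paddle's face at (270,300) and the screen's top corners at (545,72), (663,90), (617,143) and (493,122).

```bash
python3 - <<'E'
from h import *
I=pickle.load(open("i0.pkl","rb"));T,S=I["top"],I["side"]
t=lambda u,v:(140+u/2.6087-.3,60+v/2.6087-.3)
s=lambda u,v:(80+u/2.5-.3,140+v/2.5-.3)
P=lambda *a:print(a[0],*[np.round(x,4) for x in a[1:]])
P("grip",*tri((T,(207.9,250.7)),(S,(306.7,292.5))))
for c in((128,366),(217,360),(220,464),(133,470)):P("tub rim",onz(T,t(*c),.042))
P("tub FL",*tri((T,t(128,366)),(S,s(411,313)))) 
P("tub FR?",*tri((T,t(217,360)),(S,s(538,330))))
# balance screen top: side corners
for n,a,b in(("back-left",(433,342),(493,122)),("back-left2",(433,342),(545,72)),("front-left",(417,487),(617,143)),("back-right",(576,352),(545,72)),("front-right",(571,484),(663,90))):P(n,*tri((T,t(*a)),(S,s(*b))))
for c in((433,342),(576,352),(571,484),(417,487)):P("screen@.114",onz(T,t(*c),.114))
for c in((403,556),(553,563)):P("housing front",onz(T,t(*c),.03))
for n,c,z in(("white",(304,366),.062),("black",(289,402),.062),("red",(290,458),.056),("blue",(293,517),.056),("mug",(290,298),.092)):P(n,onz(T,t(*c),z))
for n,a,b in(("lipL?",(100,266),(247,258)),("paddle top",(103,268),(242,268)),("rocker top L",(75,198),(238,125)),("rocker top R",(153,193),(188,160))):P(n,*tri((T,t(*a)),(S,s(*b))))
for c in((103,277),(170,278)):P("padbottom",onz(T,t(*c),.059),onz(T,t(*c),.111))
E
```

```text
grip [0.4025 0.1665 0.0315] 0.0013
tub rim [0.5286 0.2269 0.042 ]
tub rim [0.5405 0.1397 0.042 ]
tub rim [0.4387 0.128  0.042 ]
tub rim [0.4273 0.2113 0.042 ]
tub FL [0.5103 0.2131 0.0941] 0.0097
tub FR? [0.4906 0.1281 0.0427] 0.0501
back-left [ 0.558  -0.065   0.1078] 0.0006
back-left2 [ 0.5269 -0.0624  0.1664] 0.019
front-left [ 0.4307 -0.0532  0.1151] 0.0064
back-right [ 0.5582 -0.1977  0.105 ] 0.0005
front-right [ 0.4365 -0.1937  0.1067] 0.0006
screen@.114 [ 0.5572 -0.064   0.114 ]
screen@.114 [ 0.5567 -0.195   0.114 ]
screen@.114 [ 0.4364 -0.1915  0.114 ]
screen@.114 [ 0.4246 -0.055   0.114 ]
housing front [ 0.3637 -0.0538  0.03  ]
housing front [ 0.3668 -0.1978  0.03  ]
white [0.5366 0.0531 0.062 ]
black [0.5006 0.0651 0.062 ]
red [0.4477 0.0605 0.056 ]
blue [0.3927 0.0538 0.056 ]
mug [0.5957 0.0705 0.092 ]
lipL? [0.6056 0.2455 0.1316] 0.0019
paddle top [0.6084 0.2457 0.1223] 0.0039
rocker top L [0.6193 0.2407 0.2332] 0.0124
rocker top R [0.6725 0.2011 0.1703] 0.01
padbottom [0.6131 0.2577 0.059 ] [0.5992 0.2455 0.111 ]
padbottom [0.6166 0.1915 0.059 ] [0.6024 0.183  0.111 ]
```

```bash
python3 - <<'E'
from h import *
I=pickle.load(open("i0.pkl","rb"));T,S=I["top"],I["side"]
t=lambda u,v:(140+u/2.6087-.3,60+v/2.6087-.3)
s=lambda u,v:(80+u/2.5-.3,140+v/2.5-.3)
P=lambda *a:print(a[0],*[np.round(x,4) for x in a[1:]])
for n,a,b in(("top+y",(76,199),(189,160)),("top-y",(153,194),(238,125)),("pad bot+y",(105,280),(253,348)),("pad bot-y",(168,278),(292,303)),("chute top+y",(75,50),(42,65)),("chute top-y",(133,47),(93,42))):P(n,*tri((T,t(*a)),(S,s(*b))))
for z in(.2,.3,.4):P("fan",z,onz(T,t(500,300),z),onz(T,t(620,310),z))
for c in((190,140),(190,268),(135,270)):P("base plate",onz(T,t(*c),.01))
R=np.array(cv2.Rodrigues(np.zeros(3))[0])
E
```

```text
top+y [0.6398 0.2534 0.2051] 0.0008
top-y [0.6483 0.1887 0.2014] 0.0026
pad bot+y [0.6078 0.2539 0.062 ] 0.0017
pad bot-y [0.6146 0.1925 0.0597] 0.0018
chute top+y [0.7505 0.2557 0.2567] 0.0003
chute top-y [0.7531 0.2067 0.2568] 0.003
fan 0.2 [ 0.5778 -0.1078  0.2   ] [ 0.5759 -0.2076  0.2   ]
fan 0.3 [ 0.5506 -0.0884  0.3   ] [ 0.5489 -0.1753  0.3   ]
fan 0.4 [ 0.5234 -0.069   0.4   ] [ 0.522  -0.1431  0.4   ]
base plate [0.7848 0.1928 0.01  ]
base plate [0.6421 0.1796 0.01  ]
base plate [0.6361 0.2367 0.01  ]
```

Emit:
jog_arm(moves=[1,1,-1,0,0,0,1,1,-1,-1,0,0,0.8,1,1,-1,-1,0,0,0.8,1,1,-1,-1,0,0,0.8,1,0.3,-1,0,0,0,0.8,1,0,-1,0,0,0,0.8,1,0,-1,0,0,0,0.8,1,0,-1,0,0,0,0.8,1])

```text
t: 0.82
eef_pos: [0.3489, -0.4526, 0.3111]
tool_rot: [-0.0, 0.999, 0.035, -0.0]
contact_force: [0.2, -0.2, 0.6]
gripper_width: 1.003
grasp_force: 0.0
```

Emit:
jog_arm(moves=[0.3,-1,0,0,0,0,1,0.3,-1,0,0,0,0,1,0.3,-1,0,0,0,0,1,0.3,-1,0,0,0,0,1,0.3,-1,0,0,0,0,1,0.3,-1,0,0,0,0,1,0.3,-1,0,0,0,0,1,0.3,-1,0,0,0,0,1])

```text
t: 1.48
eef_pos: [0.3854, -0.2895, 0.3111]
tool_rot: [-0.0, 0.999, 0.037, -0.0]
contact_force: [0.4, -0.3, -0.5]
gripper_width: 1.002
grasp_force: 0.0
```

Emit:
jog_arm(moves=[0.3,-1,0,0,0,0,1,0.3,-1,0,0,0,0,1,0.3,-1,0,0,0,0,1,0.3,-1,0,0,0,0,1,0.3,-1,0,0,0,0,1,0.3,-1,0,0,0,0,1,0,-0.5,0,0,0,0,1,0,0,0,0,0,0,1])

```text
t: 2.15
eef_pos: [0.4117, -0.1562, 0.3113]
tool_rot: [-0.0, 0.999, 0.039, -0.0]
contact_force: [-0.6, 0.2, -0.8]
gripper_width: 1.0
grasp_force: 0.0
```

```bash
python3 - <<'E'
from h import *
I=pickle.load(open("i0.pkl","rb"))
print(tri((I["top"],(310.6,138.6)),(I["side"],(245,105))))
ims={n:read_camera(n) for n in("wrist","top","side")};pickle.dump(ims,open("i1.pkl","wb"))
w=cv2.resize(ims["wrist"]["color"],None,fx=1.5,fy=1.5,interpolation=cv2.INTER_CUBIC);cv2.imwrite("pics/w1.png",w)
print(np.round(get_obs()["q"],2))
for n in("top","side"):
    p=proj(ims[n],get_obs()["eef_pos"]);print(n,p)
E
```

```text
(array([ 0.62052272, -0.04696116,  0.29761494]), np.float64(0.0003714152330161005))
[ 0.43  0.02 -0.21  1.97  0.    1.16 -1.27]
top [370.68140671 251.22395863]
side [357.53204466  94.24318519]
```

View pics/w1.png

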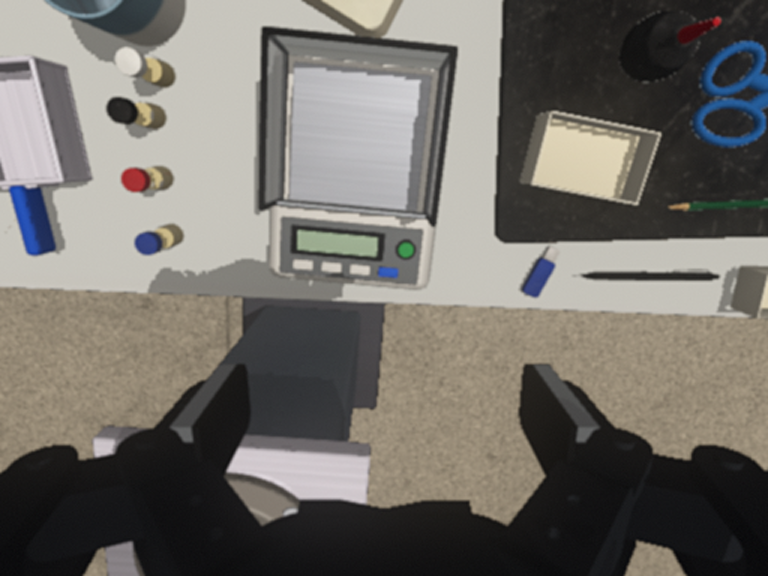

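The wrist view of the balance (1.5x) shows the pan corners at about (292,66), (421,70), (413,212) and (289,208), and the screen's top corners at (264,28), (456,46), (434,220) and (260,208). The housing front corners are at (275,280) and (430,290). The scoop grip is at (33,220).

```bash
python3 - <<'E'
from h import *
I=pickle.load(open("i1.pkl","rb"));I0=pickle.load(open("i0.pkl","rb"));W=I["wrist"];T=I0["top"]
P=lambda *a:print(a[0],*[np.round(x,4) for x in a[1:]])
w=lambda u,v:(u/1.5-.17,v/1.5-.17)
t=lambda u,v:(140+u/2.6087-.3,60+v/2.6087-.3)
def q(n,cs,z):
    p=np.array([onz(W,w(*c),z) for c in cs]);c=p.mean(0)
    ya=[np.degrees(np.arctan2(*(a-b)[1::-1])) for a,b in((p[0],p[3]),(p[1],p[2]))]
    yb=[np.degrees(np.arctan2((a-b)[1],(a-b)[0]))-90 for a,b in((p[0],p[1]),(p[3],p[2]))]
    P(n,p[:,:2].tolist(),c,ya,yb,[np.linalg.norm(p[i]-p[(i+1)%4]) for i in range(4)])
q("pan",((292,66),(421,70),(413,212),(289,208)),.058)
q("screen",((264,28),(456,46),(434,220),(260,208)),.114)
P("screen BL tri",*tri((W,w(264,28)),(T,t(433,342)),(I0["side"],(80+493/2.5-.3,140+122/2.5-.3))))
P("screen BR tri",*tri((W,w(456,46)),(T,t(576,352)),(I0["side"],(80+545/2.5-.3,140+72/2.5-.3))))
P("screen FR tri",*tri((W,w(434,220)),(T,t(571,484)),(I0["side"],(80+663/2.5-.3,140+90/2.5-.3))))
# grip & paddle
b=[x for x in blobs(W,(105,150,60),(125,255,255)) if x[1][0]<60][0];P("grip blob",b[1],b[2][0],onz(W,b[1],.04))
P("grip tri",*tri((W,b[1]),(T,(207.9,250.7)),(I0["side"],(306.7,292.5))))
for n,c in(("red",(136,180)),("blue",(149,243)),("white",(130,62)),("black",(122,110))):P(n,onz(W,w(*c),.06))
g=cv2.cvtColor(W["color"],cv2.COLOR_BGR2GRAY);x0,y0=165,10
cv2.imwrite("pics/w1c.png",cv2.resize(W["color"][10:200,165:310],None,fx=3.1,fy=3.1,interpolation=cv2.INTER_CUBIC))
E
```

```text
pan [[ 0.5468 -0.0724]
 [ 0.552  -0.1747]
 [ 0.44   -0.1791]
 [ 0.435  -0.0724]] [ 0.4934 -0.1247  0.058 ] [-0.0073  2.2282] [2.8652 2.6569] [0.1024 0.1121 0.1068 0.1118]
screen [[ 0.5594 -0.0643]
 [ 0.5586 -0.1934]
 [ 0.4412 -0.1913]
 [ 0.4399 -0.0621]] [ 0.4998 -0.1278  0.114 ] [-1.0622 -1.046 ] [-0.3305  0.5646] [0.1291 0.1175 0.1292 0.1195]
screen BL tri [ 0.5586 -0.0641  0.1088] 0.0021
screen BR tri [ 0.5586 -0.1959  0.1061] 0.0024
screen FR tri [ 0.4377 -0.1932  0.1063] 0.0027
grip blob [ 21.2 146.1] [ 21.2462 145.0692] [0.4044 0.1629 0.04  ]
grip tri [0.4026 0.1673 0.0326] 0.0017
red [0.4485 0.0561 0.06  ]
blue [0.3953 0.0486 0.06  ]
white [0.5394 0.0544 0.06  ]
black [0.5032 0.0635 0.06  ]
```

View pics/w1c.png

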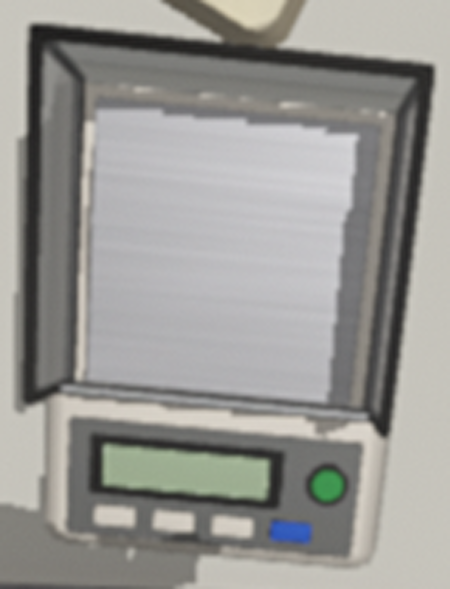

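The enlarged view shows the screen's outer top corners at (32,27), (434,67), (387,433) and (25,403). The pan runs from (92,97) and (378,120) to (357,408) and (87,383), with a shadow strip on its right. The front sill is at about (62,388)–(370,415).

```bash
python3 - <<'E'
from h import *
W=pickle.load(open("i1.pkl","rb"))["wrist"]
w=lambda u,v:(165+u/3.1-.34,10+v/3.1-.34)
def q(n,cs,z):
    p=np.array([onz(W,w(*c),z) for c in cs])
    ya=[np.degrees(np.arctan2((a-b)[1],(a-b)[0])) for a,b in((p[0],p[3]),(p[1],p[2]))]
    yb=[np.degrees(np.arctan2((a-b)[1],(a-b)[0]))-90 for a,b in((p[0],p[1]),(p[3],p[2]))]
    print(n,np.round(p[:,:2],4).tolist(),np.round(p.mean(0),4),np.round(ya,2),np.round(yb,2))
q("pan",((92,97),(378,120),(357,408),(87,383)),.058)
q("screen",((32,27),(434,67),(387,433),(25,403)),.114)
q("display",((103,442),(272,455),(270,502),(101,488)),.047)
for c in((103,515),(293,530)):print(onz(W,w(*c),.047))
R=RT(W)[0];print(np.degrees(np.arctan2(-R[0][0],-R[0][1])) ,R[0],get_obs()["tool_rot"])
E
```

```text
pan [[0.5499, -0.0722], [0.5505, -0.1822], [0.4403, -0.1851], [0.4418, -0.0726]] [ 0.4956 -0.128   0.058 ] [0.21 1.51] [ 0.28 -0.75]
screen [[0.5594, -0.0635], [0.558, -0.1943], [0.4381, -0.192], [0.4386, -0.0616]] [ 0.4985 -0.1279  0.114 ] [-0.88 -1.12] [-0.63 -0.23]
display [[0.416, -0.0778], [0.4161, -0.1512], [0.3952, -0.1519], [0.3957, -0.0775]] [ 0.4057 -0.1146  0.047 ] [-0.98  1.88] [ 0.06 -0.34]
[ 0.38359417 -0.07867924  0.047     ]
[ 0.38337172 -0.16306501  0.047     ]
-4.488474769809645 [ 7.82585610e-02 -9.96933096e-01 -1.99404162e-05] [ 2.37144851e-04  9.99345182e-01  3.61819948e-02 -1.15497329e-04]
```

```bash
python3 - <<'E'
from h import *
for f in("i0.pkl","i1.pkl"):
  I=pickle.load(open(f,"rb"));R,t=RT(I["wrist"]);c=-R.T@t
  for n in("side","top"):
    u,v=proj(I[n],c).astype(int);print(f,n,u,v);im=cv2.cvtColor(I[n]["color"],cv2.COLOR_BGR2GRAY)
    print(im[max(0,v-14):v+15:4,max(0,u-16):u+17:4])
E
```

```text
i0.pkl side 413 38
[[149 149 148 148 148 147 147 148  96]
 [149 149 148 149 147 148 147 127  45]
 [149 149 149 148 149 148 147 130  30]
 [151 149 149 149 148 148 147  15  30]
 [150 149 150 149 149 148 148  21  31]
 [150 150 149 150 150 149 148  24  32]
 [150 150 150 149 149 149 150  30  31]
 [150 150 151 150 150 149 149  57  31]]
i0.pkl top 645 296
[]
i1.pkl side 326 20
[[149 149 149 149 149 149 149 150 151]
 [149 150 149 149 150 149 150 150 150]
 [150 150 150 150 150 151 151 151 151]
 [150 151 150 150 151 151 151 151 154]
 [151 151 150 152 152 152 151 151 155]
 [151 151 152 152 152 152 152 151 156]
 [151 152 152 151 152 152 152 153 155]
 [152 153 152 152 152 152 153 153 152]]
i1.pkl top 395 196
[[31 33 28 28 30 31 32 27 31]
 [31 27 27 30 31 30 29 29 31]
 [30 29 27 30 30 32 35 33 15]
 [28 27 32 33 32 30 35 32 14]
 [33 25 29 30 29 29 34 32 10]
 [29 28 29 29 27 32 37 35 34]
 [30 27 27 28 27 28 25 31 32]
 [28 27 31 31 30 32 31 24 25]]
```

Emit:
jog_arm(moves=[0,-1,0,0,0,0,1,0,-1,0.3,0,0,0,1,0,-1,0.5,0,0,0,1,0,-1,0.5,0,0,0,1,0,-1,0.5,0,0,0,1,0,-1,0.5,0,0,0,1,0,-1,0.5,0,0,0,1,0,-1,0.5,0,0,0,1])

```text
t: 2.97
eef_pos: [0.4001, 0.0006, 0.2449]
tool_rot: [0.0, 0.999, 0.036, 0.0]
contact_force: [0.8, -0.2, -0.2]
gripper_width: 0.999
grasp_force: 0.0
```

Emit:
jog_arm(moves=[0,-1,0.2,0,0,0,1,0,-1,0,0,0,0,1,-0.3,-1,0,0,0,0,1,-0.3,-1,0,0,0,0,1,-0.3,-1,0,0,0,0,1,-0.3,-1,0,0,0,-0.5,1,-0.3,-0.8,0,0,0,-0.5,1,0,0,0,0,0,0,1])

```text
t: 3.63
eef_pos: [0.3588, 0.1364, 0.2415]
tool_rot: [-0.0, 0.997, 0.074, 0.0]
contact_force: [-0.2, -0.4, -0.8]
gripper_width: 1.001
grasp_force: 0.0
```

```bash
python3 - <<'E'
from h import *
W=read_camera("wrist");pickle.dump(W,open("i2.pkl","wb"))
cv2.imwrite("pics/w2.png",cv2.resize(W["color"],None,fx=1.5,fy=1.5,interpolation=cv2.INTER_CUBIC))
print(get_obs()["eef_pos"],get_obs()["q"])
for b in blobs(W,(105,150,60),(125,255,255)): print(b,onz(W,b[1],.046))
E
```

```text
[0.35943027 0.13479931 0.24139127] [ 0.06561774  0.00374855 -0.57599703  2.15130964  0.00266599  0.98691442
 -1.93698945]
(np.int32(588), array([235.2, 124.9]), ((235.0, 125.5), (55.0, 10.0), 90.0)) [0.40531036 0.166088   0.046     ]
(np.int32(19), array([510.1, 187.8]), ((509.5, 187.5), (7.0, 3.0), 90.0)) [ 0.3821129  -0.15673863  0.046     ]
```

View pics/w2.png

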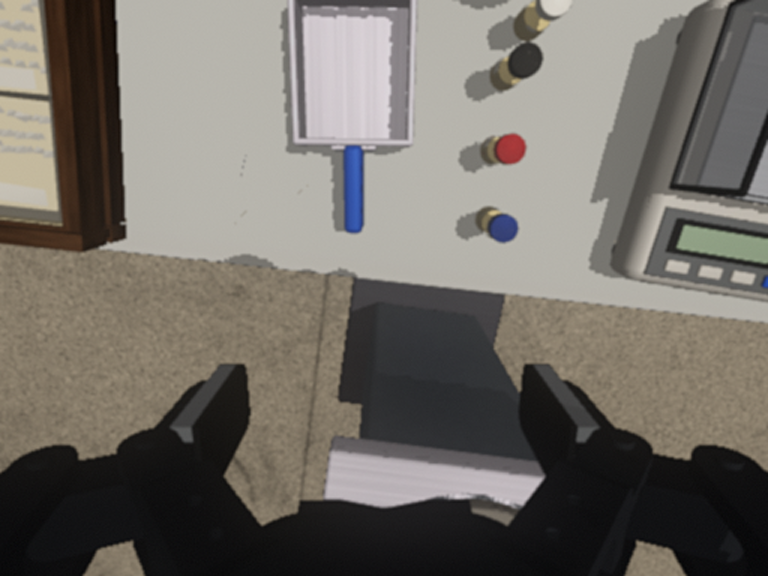

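The wrist view over the scoop (1.5x) shows the tub rim at (293–413, 0–145) and the blue grip at (353,148–232). The grip is nearly vertical in the picture, so the tool yaw already matches the scoop's.

Emit:
jog_arm(moves=[0.33,-0.15,1,0,0,0,1,0.33,-0.15,1,0,0,0,1,0.33,-0.15,1,0,0,0,1,0.33,-0.15,1,0,0,0,1,0.33,-0.15,1,0,0,0,1,0.33,-0.15,1,0,0,0,1,0.33,-0.15,1,0,0,0,1,0.33,-0.15,0.5,0,0,0,1])

```text
t: 4.35
eef_pos: [0.4083, 0.1635, 0.0889]
tool_rot: [0.001, 0.998, 0.07, -0.001]
contact_force: [-0.2, 0.4, -0.0]
gripper_width: 1.003
grasp_force: 0.0
```

```bash
python3 - <<'E'
from h import *
W=read_camera("wrist");pickle.dump(W,open("i3.pkl","wb"))
o=get_obs();print(o["eef_pos"],o["tool_rot"])
for b in blobs(W,(105,150,60),(125,255,255),amin=100):
    p=cv2.boxPoints(b[2]);print(b[1],b[2],onz(W,b[2][0],.046));print([np.round(onz(W,q,.046),4) for q in p])
W2=pickle.load(open("i2.pkl","rb"))
g=tri((W2,(235.0,125.5)),(W,b[2][0]));print(g)
T=np.array(o["eef_pos"]);
E
```

```text
[0.40910766 0.16432247 0.08832064] [ 4.82189515e-04  9.97512277e-01  7.04744353e-02 -1.54252850e-03]
[250.7 219.8] ((250.5, 221.0), (86.0, 19.0), 90.0) [0.40551015 0.16645451 0.046     ]
[array([0.4333, 0.1763, 0.046 ]), array([0.435 , 0.1645, 0.046 ]), array([0.3752, 0.1557, 0.046 ]), array([0.3734, 0.1686, 0.046 ])]
[418.6 266.1] ((418.82000732421875, 266.2599792480469), (24.60000228881836, 29.40000343322754), 53.13010025024414) [0.38880684 0.04747009 0.046     ]
[array([0.3877, 0.0607, 0.046 ]), array([0.4029, 0.0486, 0.046 ]), array([0.3899, 0.0342, 0.046 ]), array([0.3742, 0.0463, 0.046 ])]
(array([0.43326036, 0.14765664, 0.18049633]), np.float64(0.021974373029730692))
```

Emit:
jog_arm(moves=[0,-0.14,0.9,0,0,0,1,0,0,0.9,0,0,0,1,0,0,0.9,0,0,0,1,0,0,0.85,0,0,0,1,0,0,0,0,0,0,1,0,0,0,0,0,0,0,0,0,0,0,0,0,0,0,0,0,0,0,0,0], grip_force=90)

```text
t: 5.07
eef_pos: [0.4089, 0.1684, 0.0214]
tool_rot: [-0.0, 0.997, 0.071, 0.001]
contact_force: [0.7, -0.5, 0.5]
gripper_width: 0.602
grasp_force: 0.0
```

Emit:
jog_arm(moves=[0,0,0,0,0,0,0,0,0,0,0,0,0,0,0,0,0,0,0,0,0,0,0,0,0,0,0,0,0,0,0,0,0,0,0,0,0,0,0,0,0,0,0,0,0,0,0,0,0,0,0,0,0,0,0,0])

```text
t: 5.73
eef_pos: [0.4084, 0.1685, 0.021]
tool_rot: [0.0, 0.997, 0.072, 0.001]
contact_force: [-2.3, -1.1, 8.2]
gripper_width: 0.149
grasp_force: 87.6
```

Emit:
jog_arm(moves=[0,0,-0.6,0,0,0,0,0,0,-1,0,0,0,0,0.3,-0.2,-1,0,0,0,0,0.5,-0.3,-0.5,0,0,0.2,0,0.6,-0.4,0,0,0,0.2,0,0.6,-0.4,0,0,0,0.2,0,0.6,-0.4,0,0,0,0.2,0,0.2,0,0,0,0,0,0])

```text
t: 6.4
eef_pos: [0.4608, 0.2111, 0.0828]
tool_rot: [-0.001, 0.999, 0.044, 0.001]
contact_force: [0.1, 0.7, -0.3]
gripper_width: 0.149
grasp_force: 87.7
```

```bash
python3 - <<'E'
from h import *
I={n:read_camera(n) for n in("wrist","top","side")};pickle.dump(I,open("i4.pkl","wb"))
o=get_obs();print(o["eef_pos"],o["tool_rot"],o["contact_force"],o["gripper_width"],np.round(o["q"],2))
s=I["side"]["color"][180:330,90:330];t=I["top"]["color"][70:230,130:290]
a=cv2.resize(s,(768,480)[:2],interpolation=cv2.INTER_CUBIC)[:, :480+0];a=cv2.resize(s,(400,250),interpolation=cv2.INTER_CUBIC)
# montage: side crop x2.5 (600x375), wrist 1:1 lower, top
A=cv2.resize(s,None,fx=1.65,fy=1.65,interpolation=cv2.INTER_CUBIC);B=cv2.resize(t,None,fx=1.8,fy=1.8,interpolation=cv2.INTER_CUBIC)[:,:]
C=np.zeros((600,800,3),np.uint8);C[:A.shape[0],:A.shape[1]]=A;C[:B.shape[0],800-B.shape[1]:]=B;w=I["wrist"]["color"][:300];C[300:,:512]=w
cv2.imwrite("pics/m4.png",C)
I0=pickle.load(open("i0.pkl","rb"))["side"]
for c in((210,395),(195,400),(215,412),(275,345)):print(onz(I0,(80+c[0]/2.5-.3,140+c[1]/2.5-.3),.01))
E
```

```text
[0.45874554 0.20842894 0.08200871] [ 3.20418605e-04  9.99032052e-01  4.39842810e-02 -4.89041745e-04] [-0.04391416 -0.99174553 -1.44379182] 0.14604421500082118 [-0.15  0.45 -0.49  2.06  0.32  0.71 -2.33]
[0.64768682 0.25783943 0.01      ]
[0.65448004 0.26692644 0.01      ]
[0.63280451 0.27227115 0.01      ]
[0.63705114 0.18695458 0.01      ]
```

View pics/m4.png

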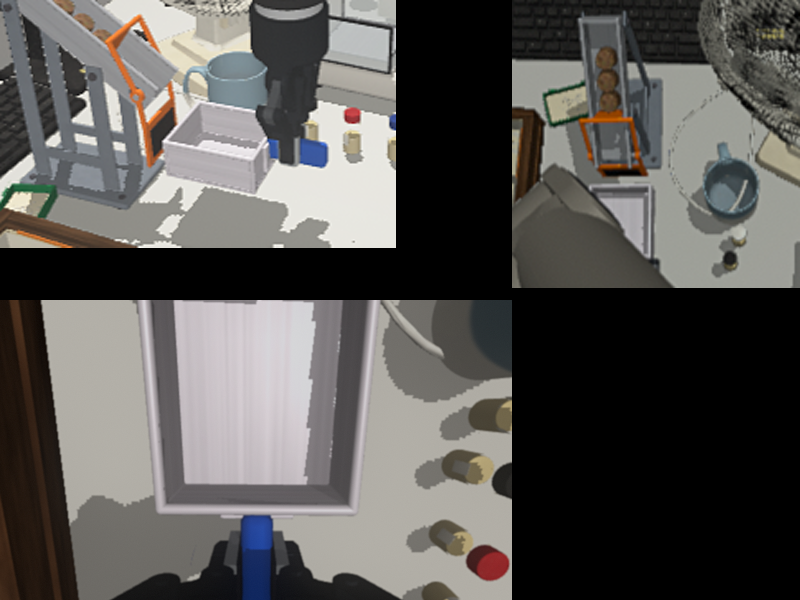

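The montage shows the scoop held level in front of the orange paddle. In the top part the tub's front rim runs from (588,186) to (655,185) and the paddle from (585,170) to (647,175). The wrist part shows the rear rim at (160–355,512) with the grip centred at x=257.

```bash
python3 - <<'E'
from h import *
I=pickle.load(open("i4.pkl","rb"));T=I["top"];W=I["wrist"]
t=lambda x,y:(130+(x-512)/1.8-.2,70+y/1.8-.2)
for c in((588,186),(655,185)):print("front rim",onz(T,t(*c),.103))
b=blobs(T,(5,150,80),(18,255,255),roi=(150,90,220,180));print(b)
for c in((601,175),(647,173)):print("pad bottom",onz(T,t(*c),.059))
for c in((160,212),(355,212),(141,5),(375,5)):print("wrist rim",onz(W,c,.103))
E
```

```text
front rim [0.58182102 0.2628185  0.103     ]
front rim [0.58935722 0.17205561 0.103     ]
[(np.int32(264), array([185.8, 142.9]), ((185.2601318359375, 150.50619506835938), (40.8609733581543, 29.162466049194336), 76.4295654296875)), (np.int32(49), array([184.7, 162.4]), ((185.29290771484375, 162.0029754638672), (5.923077583312988, 15.000001907348633), 67.38013458251953))]
pad bottom [0.61011889 0.25721676 0.059     ]
pad bottom [0.61752407 0.19171335 0.059     ]
wrist rim [0.48327961 0.25444926 0.103     ]
wrist rim [0.49081233 0.17071205 0.103     ]
wrist rim [0.56195918 0.26154799 0.103     ]
wrist rim [0.56943467 0.17753531 0.103     ]
```

Emit:
jog_arm(moves=[0.6,-0.08,0,0,0,0,0,0.6,-0.08,0,0,0,0,0,0.35,0,0,0,0,0,0,0.35,0,0,0,0,0,0,0.35,0,0,0,0,0,0,0.35,0,0,0,0,0,0,0,0,0,0,0,0,0,0,0,0,0,0,0,0])

```text
t: 7.22
eef_pos: [0.5107, 0.2165, 0.082]
tool_rot: [0.0, 0.999, 0.044, -0.0]
contact_force: [-0.8, -1.2, -2.6]
gripper_width: 0.14
grasp_force: 87.6
```

```bash
cat > look.py <<'E'
from h import *
import sys
k=sys.argv[1];I={n:read_camera(n) for n in("wrist","top","side")};pickle.dump(I,open(f"i{k}.pkl","wb"))
o=get_obs();print(np.round(o["eef_pos"],4),np.round(o["tool_rot"],4),np.round(o["contact_force"],1))
for n in I: # cork-brown blobs
    print(n,[(int(b[0]),b[1].tolist()) for b in blobs(I[n],(5,60,30),(16,175,200),amin=12) if not(n=="top" and b[1][0]<150) and not(n=="side" and b[1][1]>310)][:12])
    print(n,"orange",[(int(b[0]),b[1].tolist()) for b in blobs(I[n],(5,180,100),(18,255,255)) ][:4])
E
python3 look.py 5
```

```text
[0.51   0.2166 0.082 ] [ 3.00e-04  9.99e-01  4.40e-02 -6.00e-04] [-0.2 -0.2 -2.1]
wrist [(19229, [32.8, 193.1]), (814, [262.8, 7.3]), (3949, [262.3, 118.6])]
wrist orange []
top [(83, [189.5, 157.9])]
top orange [(248, [183.0, 143.5]), (33, [200.8, 150.4])]
side [(31, [360.0, 132.4]), (18, [359.5, 148.4]), (139, [279.8, 174.5]), (40, [175.0, 224.2]), (12, [170.0, 238.7]), (388, [202.8, 255.3]), (14, [172.1, 247.6]), (19, [159.6, 265.4])]
side orange [(362, [175.2, 213.7]), (66, [119.2, 325.8])]
```

Emit:
jog_arm(moves=[0,0,0,0,0,0,0,0,0,0,0,0,0,0,0,0,0,0,0,0,0,0,0,0,0,0,0,0,0,0,0,0,0,0,0,0,0,0,0,0,0,0,0,0,0,0,0,0,0,0,0,0,0,0,0,0])

```text
t: 8.03
eef_pos: [0.5108, 0.2167, 0.0823]
tool_rot: [0.0, 0.999, 0.044, -0.0]
contact_force: [-1.0, -0.3, -2.7]
gripper_width: 0.144
grasp_force: 88.3
```

```bash
python3 look.py 6; python3 - <<'E'
from h import *
I=pickle.load(open("i6.pkl","rb"))
C=np.zeros((600,800,3),np.uint8)
A=cv2.resize(I["side"]["color"][170:310,90:290],None,fx=2,fy=2,interpolation=cv2.INTER_CUBIC);B=cv2.resize(I["top"]["color"][70:220,140:260],None,fx=1.95,fy=1.95,interpolation=cv2.INTER_CUBIC)
C[:280,:400]=A;C[:B.shape[0],800-B.shape[1]:]=B;C[300:,:512]=I["wrist"]["color"][:300];cv2.imwrite("pics/m6.png",C)
E
```

```text
[0.5108 0.2168 0.0823] [0.     0.999  0.0439 0.    ] [-0.9 -0.4 -3.2]
wrist [(20037, [32.9, 190.0]), (4646, [288.8, 105.9]), (2519, [263.7, 163.8])]
wrist orange []
top [(12, [199.9, 147.9])]
top orange [(258, [183.2, 143.9]), (36, [200.5, 150.3])]
side [(33, [360.1, 132.4]), (18, [359.5, 148.4]), (147, [279.9, 174.2]), (16, [172.0, 212.5]), (41, [175.3, 224.7]), (12, [170.0, 238.7]), (37, [167.1, 253.8]), (247, [207.0, 261.3])]
side orange [(361, [175.4, 213.6]), (67, [119.5, 325.9])]
```

View pics/m6.png

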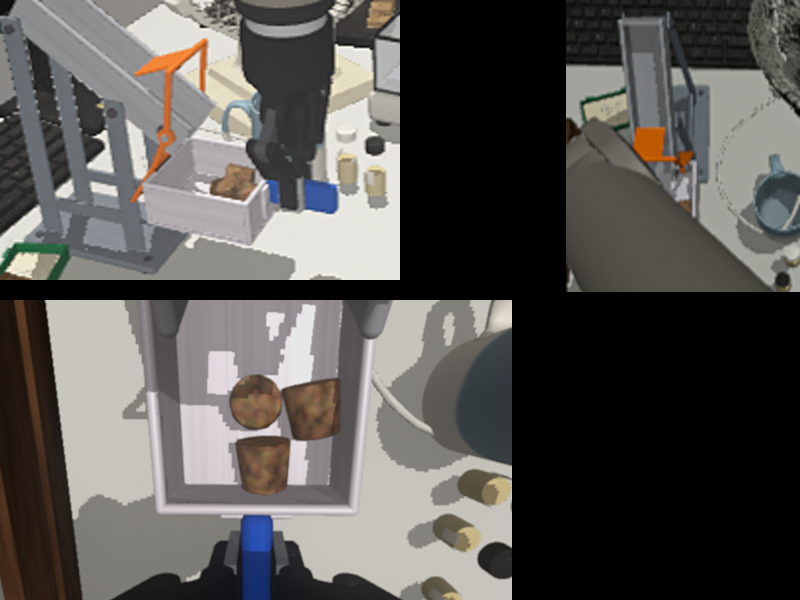

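The montage shows all three corks in the tub: wrist (256,400), (312,410) and (264,465). The chute is empty and the gate is held open.

Emit:
jog_arm(moves=[-0.4,0,0,0,0,0,0,-0.7,0,0,0,0,0,0,-0.8,0,0,0,0,0,0,-0.8,0,0,0,0,0,0,-0.8,0,0,0,0,0,0,-0.6,0,-0.5,0,0,0,0,-0.3,0,-0.8,0,0,0,0,0,0,-0.9,0,0,0,0])

```text
t: 8.85
eef_pos: [0.4209, 0.209, 0.1265]
tool_rot: [0.0, 0.999, 0.045, -0.001]
contact_force: [-0.3, -0.1, -1.1]
gripper_width: 0.143
grasp_force: 88.5
```

Emit:
jog_arm(moves=[0,0,-1,0,0,0,0,0,0.2,-1,0,0,0,0,0,0.4,-0.7,0,0,0,0,0,0.6,0,0,0,0,0,0,0.8,0,0,0,0.1,0,0,0.8,0,0,0,0.1,0,0,0.8,0,0,0,0.1,0,0,0.8,0,0,0,0.1,0])

```text
t: 9.52
eef_pos: [0.4303, 0.121, 0.1808]
tool_rot: [-0.0, 1.0, 0.03, 0.001]
contact_force: [-0.7, -0.7, -0.9]
gripper_width: 0.147
grasp_force: 88.5
```

```bash
python3 look.py 7
```

```text
[0.4303 0.1206 0.1806] [1.000e-04 9.996e-01 2.900e-02 7.000e-04] [-0.1  0.2 -1.6]
wrist [(6882, [16.9, 176.7]), (1964, [255.7, 102.3]), (2667, [314.0, 109.3]), (2531, [264.9, 163.3])]
wrist orange []
top [(22, [182.4, 131.8]), (29, [289.7, 290.0])]
top orange [(205, [183.5, 140.1]), (27, [184.9, 162.1])]
side [(30, [360.0, 132.2]), (17, [359.4, 148.4]), (116, [279.6, 173.2]), (157, [270.9, 194.8]), (58, [164.1, 212.3]), (16, [159.9, 217.5]), (164, [189.2, 258.7]), (22, [175.9, 242.0]), (14, [170.3, 239.4])]
side orange [(346, [173.0, 227.2]), (66, [119.2, 325.8])]
```

Emit:
jog_arm(moves=[-0.1,0.9,0,0,0,0.1,0,-0.1,0.9,0,0,0,0.1,0,-0.1,0.9,0,0,0,0.1,0,-0.1,0.9,0,0,0,0.1,0,-0.1,0.9,0,0,0,0.1,0,-0.1,0.9,0,0,0,0.1,0,-0.1,0.9,0,0,0,0.1,0,-0.1,0.9,0,0,0,0.1,0])

```text
t: 10.33
eef_pos: [0.4197, -0.0225, 0.1806]
tool_rot: [-0.0, 1.0, 0.003, 0.001]
contact_force: [1.1, -0.1, -1.4]
gripper_width: 0.145
grasp_force: 88.5
```

Emit:
jog_arm(moves=[-0.1,0.9,0,0,0,0,0,0,0.9,0,0,0,0,0,0,0.9,0,0,0,0,0,0,0.9,0,0,0,0,0,0,0.8,0,0,0,0,0,0,0.5,0,0,0,0,0,0,0.3,0,0,0,0,0,0,0,0,0,0,0,0])

```text
t: 11.0
eef_pos: [0.4181, -0.1274, 0.1804]
tool_rot: [0.0, 1.0, 0.002, 0.0]
contact_force: [-0.0, 0.3, -1.5]
gripper_width: 0.149
grasp_force: 88.5
```

```bash
python3 look.py 8; python3 - <<'E'
from h import *
I=pickle.load(open("i8.pkl","rb"))
C=np.zeros((600,800,3),np.uint8)
A=cv2.resize(I["side"]["color"][100:240,240:400],None,fx=2,fy=2,interpolation=cv2.INTER_CUBIC);B=cv2.resize(I["top"]["color"][120:290,220:390],None,fx=1.76,fy=1.76,interpolation=cv2.INTER_CUBIC)
C[:280,:320]=A;C[:B.shape[0],800-B.shape[1]:]=B;C[300:,:512]=I["wrist"]["color"][:300];cv2.imwrite("pics/m8.png",C)
E
```

```text
[ 0.4179 -0.126   0.1803] [-2.0e-04  1.0e+00  2.8e-03  1.0e-04] [ 0.5  0.1 -0.9]
wrist [(1979, [249.9, 101.9]), (5191, [297.9, 135.6]), (18, [59.1, 148.2])]
wrist orange []
top [(22, [182.4, 131.8]), (79, [335.3, 216.9]), (50, [345.9, 218.8]), (12, [339.7, 226.7]), (28, [257.1, 290.0]), (32, [288.5, 290.1])]
top orange [(207, [183.5, 140.2]), (27, [185.0, 162.0])]
side [(23, [361.3, 132.3]), (54, [322.1, 149.9]), (148, [280.2, 174.1]), (12, [178.2, 195.5]), (54, [164.4, 212.8]), (16, [159.9, 217.5]), (164, [189.3, 258.8]), (22, [175.9, 242.0]), (14, [170.3, 239.4])]
side orange [(369, [173.3, 228.1]), (68, [119.3, 325.9])]
```

View pics/m8.png

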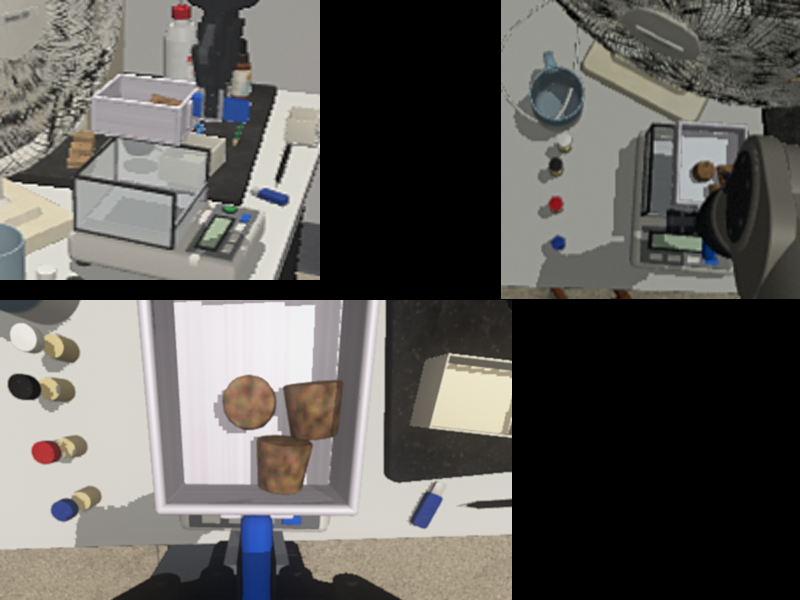

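The montage shows the scoop level above the balance with the corks still in it: top part rim front corners at (677,122) and (748,124), wrist part rear rim at (160–355,512). The vials and the mug are undisturbed.

```bash
python3 - <<'E'
from h import *
I=pickle.load(open("i8.pkl","rb"));T=I["top"];W=I["wrist"]
t=lambda x,y:(220+(x-501)/1.76-.2,120+y/1.76-.2)
for c in((677,122),(748,124),(674,206)):print("top rim",np.round(onz(T,t(*c),.2013),4))
for c in((158,212),(357,212),(137,0),(379,0)):print("wrist rim",np.round(onz(W,c,.2013),4))
g=cv2.cvtColor(W["color"],cv2.COLOR_BGR2GRAY).astype(int)
for v in(60,150):
    r=g[v];print(v,r[130:185].tolist(),r[330:385].tolist())
print(g[195:225,240:242].T.tolist(), g[195:225,200:201].T.tolist())
I0=pickle.load(open("i0.pkl","rb"))
for n in("top","side"):
  d=cv2.absdiff(I0[n]["color"],I[n]["color"]).max(2)
  for k,p in(("white",(.538,.054,.05)),("black",(.502,.064,.05)),("red",(.448,.058,.05)),("blue",(.394,.051,.05)),("mug",(.596,.07,.08))):
    u,v=proj(I0[n],p).astype(int);print(n,k,(d[v-8:v+8,u-8:u+8]>60).mean().round(2),end=" ")
E
```

```text
top rim [ 0.5437 -0.0834  0.2013]
top rim [ 0.547  -0.1701  0.2013]
top rim [ 0.4411 -0.083   0.2013]
wrist rim [ 0.4445 -0.0854  0.2013]
wrist rim [ 0.4449 -0.1707  0.2013]
wrist rim [ 0.5245 -0.0847  0.2013]
wrist rim [ 0.5249 -0.1709  0.2013]
60 [214, 213, 213, 213, 213, 213, 214, 213, 213, 214, 213, 198, 183, 185, 201, 213, 225, 235, 240, 238, 229, 210, 195, 179, 154, 126, 110, 112, 115, 117, 116, 118, 118, 119, 116, 116, 115, 114, 114, 113, 117, 117, 117, 116, 115, 110, 132, 199, 232, 232, 231, 231, 231, 232, 231] [154, 153, 153, 153, 153, 155, 164, 186, 164, 108, 92, 95, 95, 94, 94, 92, 93, 93, 94, 93, 95, 94, 94, 93, 93, 93, 93, 91, 89, 92, 96, 110, 135, 157, 175, 189, 206, 226, 236, 236, 229, 219, 207, 197, 200, 208, 210, 209, 209, 208, 210, 209, 212, 207, 159]
150 [214, 213, 214, 214, 213, 213, 213, 212, 213, 213, 213, 213, 213, 213, 213, 212, 213, 213, 212, 198, 183, 189, 204, 215, 224, 230, 232, 225, 210, 198, 180, 157, 130, 118, 118, 119, 119, 120, 122, 122, 121, 120, 119, 118, 118, 118, 119, 120, 120, 119, 118, 128, 175, 216, 226] [149, 125, 95, 88, 91, 90, 89, 89, 90, 90, 90, 91, 90, 92, 93, 91, 91, 90, 90, 91, 91, 92, 100, 122, 147, 168, 185, 199, 214, 226, 228, 223, 215, 206, 199, 205, 209, 210, 210, 210, 209, 209, 210, 209, 210, 210, 209, 209, 209, 209, 210, 213, 208, 157, 67]
[[120, 122, 122, 119, 114, 108, 107, 103, 114, 143, 176, 196, 210, 225, 233, 230, 220, 208, 191, 172, 180, 192, 177, 141, 115, 111, 111, 107, 90, 70], [119, 120, 121, 118, 114, 108, 105, 106, 112, 144, 175, 196, 210, 225, 233, 230, 221, 208, 191, 166, 154, 153, 136, 100, 74, 68, 69, 68, 63, 58]] [[121, 122, 122, 120, 119, 121, 120, 119, 128, 156, 183, 200, 213, 224, 229, 225, 217, 207, 188, 142, 93, 75, 77, 78, 77, 76, 77, 76, 75, 77]]
top white 0.0 top black 0.0 top red 0.0 top blue 0.0 top mug 0.0 side white 0.0 side black 0.0 side red 0.03 side blue 0.04 side mug 0.0
```

Emit:
jog_arm(moves=[0.05,0,0.4,0,0,0,0,0,0,0.8,0,0,0,0,0,0,0.8,0,0,0,0,0,0,0.8,0,0,0,0,0,0,0.7,0,0,0,0,0,0,0.4,0,0,0,0,0,0,0.2,0,0,0,0,0,0,0,0,0,0,0])

```text
t: 11.82
eef_pos: [0.4183, -0.1266, 0.0976]
tool_rot: [-0.0, 1.0, 0.002, -0.001]
contact_force: [0.6, -0.2, -0.7]
gripper_width: 0.145
grasp_force: 88.5
```

```bash
python3 look.py 9; python3 - <<'E'
from h import *
I=pickle.load(open("i9.pkl","rb"));T=I["top"];W=I["wrist"];o=get_obs()
gw=cv2.cvtColor(W["color"],cv2.COLOR_BGR2GRAY).astype(int);print("wrist row60",gw[60][120:180].tolist(),gw[60][340:400].tolist())
zr=o["eef_pos"][2]+.021
gt=cv2.cvtColor(T["color"],cv2.COLOR_BGR2GRAY)
p0=proj(T,(.4955,-.128,zr));print("proj rim centre",p0)
for c in((.5475,-.128),(.4955,-.084),(.4955,-.172),(.4455,-.1)):print(np.round(proj(T,(*c,zr)),1))
u,v=p0.astype(int)
for k in(-6,0):print("row",v+k,gt[v+k,u-34:u+34].tolist())
for k in(-10,):print("col",u+k,gt[v-36:v+36,u+k].tolist())
E
```

```text
[ 0.4194 -0.1271  0.0989] [1.0e-04 1.0e+00 2.1e-03 6.0e-04] [-1.   0.2 -0.6]
wrist [(1980, [249.6, 101.9]), (5125, [294.3, 136.0])]
wrist orange []
top [(18, [184.3, 131.1]), (85, [329.6, 221.3]), (21, [331.4, 230.7]), (21, [256.4, 289.1]), (17, [253.0, 291.4]), (26, [290.7, 288.7]), (12, [280.6, 290.8])]
top orange [(207, [183.5, 140.2]), (25, [185.0, 162.1])]
side [(145, [280.1, 174.6]), (77, [319.7, 183.7]), (57, [164.1, 212.1]), (16, [159.9, 217.5]), (166, [189.4, 258.4]), (19, [176.2, 242.4]), (14, [170.3, 239.4])]
side orange [(353, [173.0, 226.7]), (68, [119.3, 325.9])]
wrist row60 [165, 164, 152, 140, 139, 140, 139, 140, 139, 139, 140, 139, 140, 139, 140, 141, 139, 137, 135, 135, 134, 138, 165, 198, 216, 226, 234, 242, 247, 245, 236, 223, 208, 192, 167, 134, 118, 121, 124, 124, 125, 127, 128, 127, 125, 125, 124, 124, 123, 122, 125, 125, 125, 126, 125, 119, 142, 214, 241, 240] [105, 105, 106, 106, 103, 103, 102, 103, 104, 103, 105, 105, 104, 103, 103, 103, 102, 101, 100, 102, 105, 121, 146, 171, 186, 191, 211, 235, 244, 244, 238, 230, 222, 194, 161, 148, 146, 145, 145, 142, 13
[... 450 characters left out ...]
75, 75, 74, 74, 74, 77, 73, 47, 77, 117, 124, 122, 125, 137]
row 217 [92, 97, 80, 43, 63, 79, 19, 40, 92, 87, 87, 85, 86, 83, 60, 68, 119, 179, 166, 184, 185, 184, 185, 187, 190, 181, 140, 114, 98, 91, 85, 75, 86, 111, 151, 188, 190, 188, 189, 191, 184, 111, 27, 5, 9, 27, 41, 53, 63, 49, 38, 50, 74, 82, 81, 80, 80, 81, 80, 80, 80, 81, 80, 63, 83, 83, 83, 81]
col 322 [160, 161, 162, 161, 164, 152, 113, 86, 81, 85, 51, 31, 90, 102, 90, 153, 138, 85, 69, 112, 114, 106, 106, 169, 187, 186, 184, 184, 185, 185, 184, 184, 184, 184, 184, 186, 190, 181, 129, 68, 47, 49, 63, 91, 98, 112, 160, 184, 186, 185, 185, 184, 183, 185, 184, 160, 159, 153, 103, 75, 82, 52, 12, 5, 17, 25, 26, 27, 22, 16, 11, 10]
```

Emit:
jog_arm(moves=[0,0.03,0.15,0,0,0,0,0,0,0.15,0,0,0,0,0,0,0.1,0,0,0,0,0,0,0.04,0,0,0,0,0,0,0,0,0,0,0,0,0,0,0,0,0,0,0,0,0,0,0,0,0,0,0,0,0,0,0,0])

```text
t: 12.63
eef_pos: [0.4188, -0.1277, 0.0896]
tool_rot: [0.0, 1.0, 0.002, 0.0]
contact_force: [-0.4, 0.5, -0.4]
gripper_width: 0.143
grasp_force: 88.5
```

```bash
python3 look.py 10; python3 - <<'E'
from h import *
I=pickle.load(open("i10.pkl","rb"));S=I["side"];z0=get_obs()["eef_pos"][2]-.021
g=cv2.cvtColor(S["color"],cv2.COLOR_BGR2GRAY).astype(int)
# left tub face seen through the clear left wall: predicted pixels of underside, rim, pan left edge
for x in(.47,.50,.52):
    a=proj(S,(x,-.086,z0));b=proj(S,(x,-.086,z0+.042));c=proj(S,(x,-.073,.058));d=proj(S,(x,-.0645,.114))
    u=int(round(a[0]));print(x,"rim",b.round(1),"under",a.round(1),"pan edge",c.round(1),"wall top",d.round(1));print(int(b[1])-12,S["color"][int(b[1])-12:int(c[1])+14,u].astype(int).sum(1).__floordiv__(3).tolist())
E
```

```text
[ 0.4188 -0.1277  0.0896] [0.e+00 1.e+00 2.e-03 1.e-04] [ 0.8  0.6 -1.2]
wrist [(1988, [249.4, 102.1]), (5212, [296.7, 135.6])]
wrist orange []
top [(22, [182.4, 131.8]), (59, [327.8, 221.2]), (13, [335.9, 221.8]), (18, [331.1, 231.2]), (26, [256.1, 288.8]), (42, [285.3, 292.6])]
top orange [(206, [183.4, 140.2]), (26, [185.1, 162.0])]
side [(142, [279.7, 174.7]), (83, [319.7, 187.1]), (52, [164.2, 212.6]), (16, [159.9, 217.5]), (167, [189.4, 258.4]), (22, [175.9, 242.0]), (14, [170.3, 239.4])]
side orange [(358, [173.2, 227.6]), (71, [119.3, 325.8])]
0.47 rim [316.8 189.9] under [316.2 206.7] pan edge [314.2 213.3] wall top [313.7 192.4]
177 [162, 161, 163, 164, 168, 141, 113, 126, 124, 113, 114, 110, 113, 240, 178, 158, 172, 77, 32, 132, 175, 174, 173, 171, 172, 173, 173, 173, 173, 173, 171, 158, 156, 157, 157, 157, 156, 155, 163, 160, 164, 164, 165, 168, 153, 58, 106, 150, 161, 163]
0.5 rim [304.1 187.8] under [303.7 204.4] pan edge [301.7 211. ] wall top [300.7 190.2]
175 [160, 160, 163, 163, 166, 165, 164, 162, 160, 165, 166, 163, 160, 236, 176, 166, 149, 61, 31, 162, 175, 173, 173, 172, 172, 173, 173, 173, 172, 169, 170, 158, 158, 157, 157, 157, 158, 161, 164, 165, 165, 165, 166, 164, 97, 55, 145, 156, 164]
0.52 rim [295.7 186.4] under [295.6 202.9] pan edge [293.5 209.4] wall top [292.3 188.8]
174 [184, 236, 193, 136, 133, 135, 135, 135, 135, 135, 134, 130, 179, 190, 152, 166, 106, 43, 72, 173, 175, 173, 172, 172, 173, 173, 173, 173, 177, 173, 164, 158, 159, 159, 158, 158, 157, 166, 161, 164, 164, 165, 168, 133, 49, 132, 154, 163, 164]
```

```bash
python3 -c "
from station import *
print(hand_in())"
```

```text
the job is handed in; nothing more can be done
None
```

I handed the job in with the scoop still in the gripper, all three corks inside, level and square, and hovering about 10 mm above the balance pan by my measurements; no verdict came back.

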